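Seat the sensor housing in the leveling tray

TASK

Seat the black sensor housing in the pocket of the blue tray on the leveling platform: fully home, flat on the pocket floor and square, with its cut-away corner at the pocket's filled corner. The tray may be clamped a little to either side of the platform's middle, so find where it really is; lower the housing in rather than dropping it, and let go. Leave the crank, bronze bushing, steel thumbscrew and green rubber foot as they are.

Things in the scene. Friction and masses are not known exactly. Their poses are not given: they have to be found in the camera images.
- shelf: Cast aluminium mounting shelf, fixed, level, turned only in yaw. Origin: centre of its underside, on the work surface. 240 mm along its x, 450 mm along its y; its deck, on which the loose things stand, is 40 mm above the origin.
- platform (a point): Centre of the top face of the grey leveling platform (fixed, 120 x 120 mm), 85 mm above the work surface, 130 mm from the shelf's centre towards its -y end; axes as the shelf's. A blue tray is clamped on it, immovable and square to the shelf; its own pose is NOT reported: centred on this point along x, but up to 16 mm off it either way along y. Find it by touch or by eye.
- tray_middle (a point): Where the centre of the tray's pocket floor would be if the tray stood in the platform's middle: 6 mm above platform. Tray 87 mm along x, 67 along y, rim 20 mm above the platform, walls 10 mm thick. Pocket 67 mm along x by 47 along y, 14 deep, sharp-edged; its +x +y corner is filled to the rim by a 12 x 12 mm block. There is finger room beside the tray.
- housing: Black sensor housing, loose, 0.3 kg: block 64 mm along x, 44 along y, 45 high, its +x +y corner cut away (12 x 12 mm, full height). Origin: underside, centre of the 64 x 44 outline. Fits the pocket (1.5 mm play each side) only with its x and y along the shelf's x and y. Grip it across the 44 mm, fingertips at least 17 mm above its base to clear the tray's rim.
- connector (a point): Tip of the short steel connector (14 mm across, 7 mm long) on the housing's -x face, 34 mm above its base; the cut-away corner is at the other end.
- crank_grip (a point): Middle of the black grip of the hand crank at the shelf's -y end (the crank turns about the shelf's y axis, 38 mm radius, 68 mm above the work surface). To be left alone.
- bushing: Bronze bushing, loose ring 30 mm across, 24 mm high, standing on the deck; origin at its underside's centre. To be left alone.
- thumbscrew: Steel thumbscrew knob, loose, 30 mm across, 34 mm high, stud up, on the deck; origin at its underside's centre. To be left alone.
- foot: Green rubber foot, loose, 34 mm across, 22 mm high, on the deck; origin at its underside's centre. To be left alone.
Mind the look-alikes: they are no part of the job. Leave any orange look-alike of the housing alone.

How it is judged:
At the end, for the whole second after the job is handed in: The housing stands at rest in the tray's pocket: its base within 2 mm of the pocket floor's height (6 mm above the platform), tilted less than 0.03 rad, its x axis within 0.07 rad of the shelf's, within 4 mm of the platform's centre along x and 20 mm along y (only the pocket allows this) (z of housing in the frame of platform between 0.004 and 0.008 m and x of housing in the frame of platform between -0.004 and 0.004 m and y of housing in the frame of platform between -0.02 and 0.02 m and angle between housing's own z axis and vertical below 0.03 rad and angle between the x axis of housing and the x axis of platform, either way round below 0.07 rad and linear speed of housing below 0.02 m/s); the robot touches nothing.
It fails at once if the housing is dropped over the tray: falling faster than 0.3 m/s, out of the fingers, while its base is more than 6 mm above the pocket floor (horizontal distance between housing and platform below 0.06 m and z of housing in the frame of platform above 0.012 m and contact force between housing and the fingers below 0.05 N and linear speed of housing above 0.3 m/s).
It fails at once if the bushing, thumbscrew or foot is moved more than 15 mm (distance of any of bushing, thumbscrew, foot from where it was at the start of the episode above 0.015 m).
It fails at once if the crank is turned: its grip moves more than 15 mm (distance of crank_grip from where it was at the start of the episode above 0.015 m).
It also fails if it takes over 58 s, if anything falls off the work surface, if the arm or the gripper's body presses on something with over 40 N, if the wrist force passes 120 N, or if a joint passes its speed limit or range.

ROBOT

A 7-joint arm with a two-finger parallel gripper is mounted at the origin on the work surface. World frame = base frame: x ahead of the robot, y to its left, z up, the work surface at z = 0. Lengths are in m, angles in rad, forces in N, time in s.
With the tool pointing down it reaches from about 0.4 to 0.875 m from the base axis. Payload 19.3 kg.
Tool frame: the origin (TCP) lies on the centre line of the jaws, within the pads' length; the fingertips stand 14 mm ahead of it and the grasp point (between the pads) lies 5 mm behind it; z points along the fingers, y is the line along which they close (so a half turn about z gives the same grasp; the last joint's range is limited). The gripper opens to 85 mm and grips with 20 to 120 N. Pads are 22 mm wide; open, the fingers measure 114 mm over their backs; the gripper's body (76 mm by 85 mm) begins 54 mm behind the grasp point. The pads swing forward as they close: fully open they stand 13 mm farther back than shut.
Start: joints at [1.147, 0.521, -0.036, 1.599, 0.021, 1.021, -0.113], TCP at [0.217, -0.586, 0.245] pointing down, gripper open.
Joint ranges: [-2.91, 2.91], [-0.3, 2.13], [-1.5, 1.42], [0.17, 2.43], [-1.26, 4.41], [0.16, 1.93], [-2.52, 2.52]. Speed limits (rad/s): [1.89, 1.89, 2.39, 2.39, 3.01, 3.01, 3.01].

INTERFACE

Orientations are given as [roll, pitch, yaw] about the fixed x, y, z axes, in that order (R = Rz(yaw) Ry(pitch) Rx(roll)).
In Python, from workcell import bot, grab_frame, regions_of gives the robot as it stands. The module is installed in compiled form; this text tells all that it offers.
- The arm moves only by the tool play_rows, never from a script. Its argument "plan" is a list of rows, each a list of 3 entries, a list of its own where there are three numbers: the shift along the tool's x, y, z in units of 2.5 cm (1.0 is 2.5 cm), then the turn, a rotation vector about the tool's x, y, z in units of 0.15 rad (1.0 is 0.15 rad), then the closure, from -1 (fully open) to 1 (shut). In form: [[[tx, ty, tz], [rx, ry, rz], jaw], ...]. A call has 1 to 20 rows; each row shifts and turns the commanded pose from where the row before left it, along the tool's axes as they then stand; what a row does not reach is not made up. A row lasts 1/8 s, in which the tool goes at most 62.5 mm and 10.7 degrees, less where a joint would pass 70% of its speed; a pose out of reach is approached as far as the arm can. A call with a number of a shift or a turn outside -1 to 1 is refused whole. A call with a gripper value outside its range is refused whole. The fingers move at their own pace and stop on an object; "newtons" is the grip in N (left out, the last holds). Time passes only in rows, so rows that do not move let the fingers close. It gives the time, the measured TCP pose, the force, the opening and the grip force at its end, in the units of the state.
- bot.observe(): the state, without advancing time (a new reading comes with each control period).
- grab_frame(name): name is "scene" or "top"; returns a dict with "pixels" (420x560x3 uint8, red, green, blue), "depth" (420x560 float32, m along the optical axis (not along the pixel's ray), 0 where there is no reading), "camera_matrix" (3x3 intrinsics, pixels), "R" (3x3) and "t" (3): a world point X has camera coordinates R X + t. Camera axes: x right, y down, z forward; pixel columns grow to the right and rows downward; lengths in m; the calibration is good to about 2 mm. A picture is of the moment at which its call begins.
- bot.job_done(): hands the job in; it is judged then, once.
Trained networks look in the newest picture that a camera, given by its name, has taken for a name from the list of things; names that differ only in an ending like _2 or _b are one class to them, and where a whole thing is asked for, a point or a joint stands for the part that bears it (a point fixed in the world has none). Each returns a list of dicts, best first, with "p" (0 to 1); they miss things now and then, are a little off and sometimes report something else, mostly with a low value. They report only what shows in the picture. A call takes as long as a camera call. They do not tell look-alikes from the thing itself.
- regions_of(thing, camera): "mask" (420x560 bool, what is visible of it) and "box" ([left, top, right, bottom] in pixels, round what is visible of it).
The state is a dict: "clock": time; "qpos": joint angles; "qd": joint speeds; "joint_efforts": joint torques, N m; "position": TCP position; "tool_rot": TCP orientation; "force": force on the tool from outside, world axes, zero at the start; "moment": the same for the moment, N m; "grip_width": finger opening in m; "finger_force": force on a finger pad.
Only numpy, scipy, OpenCV 4.12 (cv2) and the standard library are available. Lean on these libraries where they do the work, as an engineer would, in place of code of your own. Each camera call takes 0.05 s, during which the arm holds its last target. There are 200 camera calls.

## Working session

There is one attempt and no reset: what is moved stays moved. The work goes in short steps, Python scripts to look and compute and a tool call to move; the robot and the scene stay as the last step left them, time stands still between calls to the robot, and variables do not carry over. Pictures are saved under pics/ and viewed, at most 10 in all, crops included, and the job is handed in when it is done.

Besides the shell and the picture viewer there is one more tool, called after ">>>" by a JSON object that holds its "op" and its "data", one argument or row to a line. play_rows: Moves the arm, as the interface text tells. Its arguments: {"type":"object","properties":{"plan":{"type":"array"},"newtons":{"type":"number"}},"required":["plan"]}

```bash
mkdir -p pics; python3 - <<'E'
from workcell import bot, grab_frame, regions_of
import cv2,numpy as np
s=bot.observe();print({k:np.round(v,3) for k,v in s.items()})
for n in("scene","top"):
    f=grab_frame(n);np.savez(n+'0.npz',**f);cv2.imwrite(f'pics/{n}0.png',f["pixels"][:,:,::-1])
    for th in("housing","shelf"):
        for r in regions_of(th,n):
            print(n,th,r["p"],r["box"])
E
```

```text
{'clock': np.float64(0.0), 'qpos': array([ 1.147,  0.522, -0.036,  1.6  ,  0.021,  1.021, -0.113]), 'qd': array([ 0.001,  0.001,  0.   , -0.001,  0.   ,  0.001,  0.002]), 'joint_efforts': array([-1.0000e-03, -9.2711e+01,  1.9800e+00, -3.6993e+01,  1.8000e-02,
        8.0000e-03, -0.0000e+00]), 'position': array([ 0.216, -0.586,  0.245]), 'tool_rot': array([-3.14 ,  0.   ,  0.354]), 'force': array([0.167, 0.327, 1.077]), 'moment': array([0.045, 0.003, 0.005]), 'finger_force': np.float64(0.0), 'grip_width': np.float64(0.085)}
scene housing 0.91 [345.0, 214.1, 384.8, 259.2]
scene housing 0.62 [414.9, 213.9, 463.3, 250.2]
scene housing 0.53 [257.0, 255.0, 278.2, 269.1]
scene shelf 0.76 [117.7, 189.4, 397.2, 310.3]
top housing 0.85 [106.1, 240.7, 147.8, 272.6]
top shelf 0.75 [163.8, 148.6, 444.1, 280.7]
```

View pics/scene0.png

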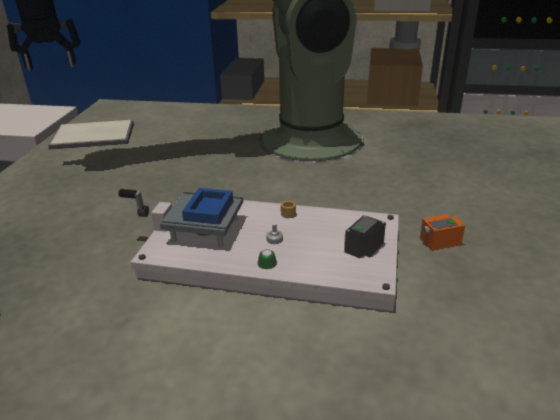

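View pics/top0.png

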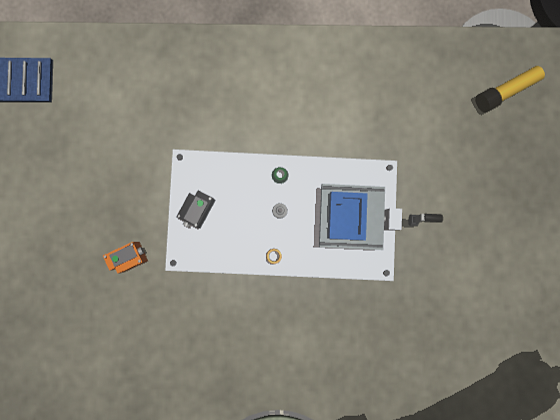

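The scene shows the black housing on the shelf at scene (365,236) and top (195,210). The orange look-alike stands off the shelf at scene (442,232) and top (125,257). The black one on the shelf fits the description. The tray is at top (348,216), and the crank is to the right of it, so the shelf's -y points right. Next I'll confirm the housing in an enlarged crop and measure.

```bash
cat > h.py <<'E'
import numpy as np,cv2
def cloud(f):
    K=f["camera_matrix"];d=f["depth"];v,u=np.mgrid[:d.shape[0],:d.shape[1]]
    c=np.stack([(u-K[0,2])/K[0,0]*d,(v-K[1,2])/K[1,1]*d,d],-1)
    return (c-f["t"])@f["R"]
def rect(p,n=''):
    r=cv2.minAreaRect((p[:,:2]*1000).astype(np.float32));print(n,len(p),'c',np.round(r[0],1),'wh',np.round(r[1],1),'ang',round(r[2],2),'mean',np.round(p.mean(0)*1000,1));return r
E
python3 - <<'E'
from h import *
f=dict(np.load('top0.npz'));P=cloud(f);px=f["pixels"].astype(int);z=P[...,2]
print(f["camera_matrix"],-f["R"].T@f["t"],f["R"])
v,u=np.mgrid[:420,:560]
def reg(a,b,c,d):return (u>=a)&(u<c)&(v>=b)&(v<d)
blue=(px[...,2]>px[...,0]+40)
dk=reg(160,140,410,290)&(abs(z-.04)<.006)&(px.min(-1)>150);rect(P[dk],'deck')
rect(P[reg(300,170,395,260)&(abs(z-.085)<.006)],'platform')
rect(P[reg(300,170,400,260)&blue&(z>.098)],'rim')
h=reg(165,180,230,240)&(z>.075);rect(P[h],'housing top')
rect(P[reg(165,180,230,240)&(z>.06)],'h>.06')
for n,b in(('foot',(265,160,295,190)),('screw',(268,200,292,222)),('bush',(262,244,286,268))):rect(P[reg(*b)&(z>.048)],n)
a=cv2.resize(f["pixels"][175:245,160:235,::-1],None,fx=5.3,fy=5.3,interpolation=3)
b=cv2.resize(f["pixels"][175:255,305:400,::-1],None,fx=4,fy=4,interpolation=3)
o=np.zeros((380,790,3),np.uint8);o[:a.shape[0],:a.shape[1]]=a;o[:b.shape[0],400:400+b.shape[1]]=b;cv2.imwrite('pics/crop1.png',o)
E
```

```text
[[432.8298364    0.         272.3483111 ]
 [  0.         432.8298364  215.12712048]
 [  0.           0.           1.        ]] [0.48600723 0.02734926 0.89806855] [[ 0.00111594 -0.99975728  0.02200328]
 [-0.99812274 -0.00246096 -0.06119588]
 [ 0.06123518 -0.02189369 -0.99788322]]
deck 21018 c [539.3 -11.2] wh [451.3 240.5] ang 87.39 mean [538.2  12.6  41.3]
platform 2515 c [ 533.  -151.7] wh [141.8 120.2] ang 87.35 mean [ 531.6 -149.7   86.3]
rim 836 c [532.4 -68.9] wh [ 89.5 194.1] ang 1.0 mean [ 535.8 -128.   110.1]
housing top 822 c [519.9 103.3] wh [166.2  69.9] ang 63.48 mean [546.2 153.7  99.1]
h>.06 865 c [519.9 103.3] wh [166.2  69.9] ang 63.48 mean [545.8 152.9  97.5]
foot 139 c [560.5  14.2] wh [ 29.4 149.6] ang 71.14 mean [614.7  -4.8  64.9]
screw 168 c [526.5  12. ] wh [28.4 81.9] ang 50.09 mean [545.8  -4.6  70.3]
bush 113 c [462.6  14. ] wh [45.8 28.3] ang 61.39 mean [458.8   6.4  79.2]
```

View pics/crop1.png

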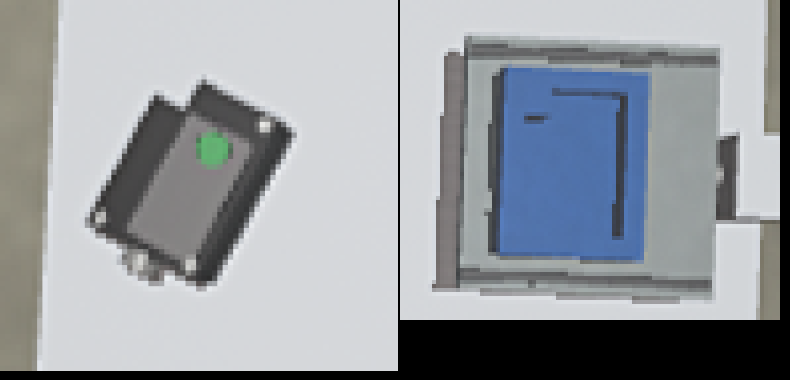

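The crop confirms the black housing: its cut corner is at the crop's top left, crop (170,105), and its connector is at the bottom left, (148,262). So its x axis points up and to the right, a yaw of about -30°. The tray sits left of the platform's middle, at crop (575,162). I'll refine both by casting pixels onto the planes at their known heights.

```bash
cat >> h.py <<'E'
def onplane(f,m,z0):
    K=f["camera_matrix"];v,u=np.nonzero(m);r=np.stack([(u-K[0,2])/K[0,0],(v-K[1,2])/K[1,1],np.ones(len(u))],-1)@f["R"]
    c=-f["R"].T@f["t"];return c+r*((z0-c[2])/r[:,2])[:,None]
def big(m):
    n,l,s,_=cv2.connectedComponentsWithStats(m.astype(np.uint8));return l==1+s[1:,4].argmax()
E
python3 - <<'E'
from h import *
f=dict(np.load('top0.npz'));P=cloud(f);px=f["pixels"].astype(int);z=P[...,2]
v,u=np.mgrid[:420,:560]
def reg(a,b,c,d):return (u>=a)&(u<c)&(v>=b)&(v<d)
blue=big((px[...,2]>px[...,0]+40)&reg(300,170,400,260))
r=rect(onplane(f,blue,.105),'rim color')
rr=blue&(abs(z-.105)<.006);rect(P[rr],'rim depth')
fl=blue&(abs(z-.091)<.006);
h=big(reg(165,180,230,240)&(px.max(-1)<225)&(np.abs(P[...,0]-.545)<.1)&((px.min(-1)<190)))
rect(onplane(f,h,.085),'housing color')
t=big(reg(165,180,230,240)&(abs(z-.085)<.006));rect(P[t],'top depth');print(np.median(z[t]),np.median(z[rr]))
sh=big((px.min(-1)>150)&reg(160,140,402,290));print(cv2.minAreaRect((onplane(f,sh,.04)[:,:2]*1000).astype(np.float32)))
for n,b in(('foot',(265,160,295,190)),('screw',(268,200,292,222)),('bush',(262,244,286,268))):
    m=reg(*b)&(z>.048)&(z<.09);print(n,np.round(np.median(P[m],0)*1000))
for a in(0,): 
    g=px[185:240,318:385]; 
# profile of tray along shelf y through the middle
yaw=np.radians(-2.61)
S=np.array([.5393,-.0112])
q=lambda p:(p[:,:2]-S)@np.array([[np.cos(yaw),-np.sin(yaw)],[np.sin(yaw),np.cos(yaw)]])
b=q(onplane(f,blue,.105));print('tray shelf-frame x',np.percentile(b[:,0],[1,99]),'y',np.percentile(b[:,1],[1,99]))
b=q(P[rr]);print('depth',np.percentile(b[:,0],[1,99]),'y',np.percentile(b[:,1],[1,99]))
hh=q(onplane(f,h,.085));print('platform',S+130e-3*np.array([np.sin(yaw),-np.cos(yaw)]))
E
```

```text
rim color 1627 c [ 534.5 -129.9] wh [67.6 87.5] ang 87.21 mean [ 534.4 -128.8  105. ]
rim depth 832 c [ 534.1 -129.8] wh [67.6 86.8] ang 87.27 mean [ 536.  -128.7  106.3]
housing color 951 c [545.7 155.3] wh [51.5 72.2] ang 62.95 mean [546.2 154.3  85. ]
top depth 792 c [547.2 157.3] wh [44.2 70.1] ang 62.33 mean [547.5 155.8  86.4]
0.08654728534980806 0.1063735858183407
((539.8970336914062, -17.414962768554688), (463.95513916015625, 242.3782196044922), 87.37118530273438)
foot [614.  -4.  60.]
screw [546.  -4.  54.]
bush [459.   6.  65.]
tray shelf-frame x [-0.04207376  0.04334192] y [-0.15181071 -0.08571583]
depth [-0.04242797  0.04313834] y [-0.15179385 -0.08522608]
platform [ 0.53338015 -0.14106514]
```

>>> {"op": "play_rows", "data": {
  "plan": [
    [[0.823,-0.306,0],[0,0,0],-1],
    [[0.823,-0.306,0],[0,0,0],-1],
    [[0.823,-0.306,0],[0,0,0],-1],
    [[0.823,-0.306,0],[0,0,0],-1],
    [[0.823,-0.306,0],[0,0,0],-1],
    [[0.823,-0.306,0],[0,0,0],-1],
    [[0.823,-0.306,0],[0,0,0],-1],
    [[0.823,-0.306,0],[0,0,0],-1],
    [[0.823,-0.306,0],[0,0,0],-1],
    [[0.823,-0.306,0],[0,0,0],-1],
    [[0.823,-0.306,0],[0,0,0],-1],
    [[0.823,-0.306,0],[0,0,0],-1],
    [[0.823,-0.306,0],[0,0,0],-1],
    [[0.823,-0.306,0],[0,0,0],-1],
    [[0.823,-0.306,0],[0,0,0],-1],
    [[0.823,-0.306,0],[0,0,0],-1],
    [[0.823,-0.306,0],[0,0,0],-1],
    [[0.823,-0.306,0],[0,0,0],-1],
    [[0.823,-0.306,0],[0,0,0],-1],
    [[0.823,-0.306,0],[0,0,0],-1]
  ]
}}

```text
clock: 2.8
position: [0.5506, -0.2992, 0.2452]
tool_rot: [-3.142, 0.0, 0.354]
force: [-0.6, 0.3, 0.7]
grip_width: 0.0855
finger_force: 0.0
```

>>> {"op": "play_rows", "data": {
  "plan": [
    [[0.315,-0.854,0],[0,0,0],-1],
    [[0.315,-0.854,0],[0,0,0],-1],
    [[0.315,-0.854,0],[0,0,0],-1],
    [[0.315,-0.854,0],[0,0,0],-1],
    [[0.315,-0.854,0],[0,0,0],-1],
    [[0.315,-0.854,0],[0,0,0],-1],
    [[0.315,-0.854,0],[0,0,0],-1],
    [[0.315,-0.854,0],[0,0,0],-1],
    [[0.315,-0.854,0],[0,0,0],-1],
    [[0.315,-0.854,0],[0,0,0],-1],
    [[0.315,-0.854,0],[0,0,0],-1],
    [[0.315,-0.854,0],[0,0,0],-1],
    [[0.315,-0.854,0],[0,0,0],-1],
    [[0.315,-0.854,0],[0,0,0],-1],
    [[0.315,-0.854,0],[0,0,0],-1],
    [[0.315,-0.854,0],[0,0,0],-1],
    [[0.315,-0.854,0],[0,0,0],-1],
    [[0.315,-0.854,0],[0,0,0],-1],
    [[0.315,-0.854,0],[0,0,0],-1],
    [[0.315,-0.854,0],[0,0,0],-1]
  ]
}}

```text
clock: 5.3
position: [0.5485, 0.156, 0.2456]
tool_rot: [3.141, -0.0, 0.354]
force: [0.6, 0.4, 0.4]
grip_width: 0.0853
finger_force: 0.0
```

>>> {"op": "play_rows", "data": {
  "plan": [
    [[0,0,0],[0,0,-0.96],-1],
    [[0,0,0],[0,0,-0.96],-1],
    [[0,0,0],[0,0,-0.96],-1],
    [[0,0,0],[0,0,-0.96],-1],
    [[0,0,0],[0,0,-0.96],-1],
    [[0,0,0],[0,0,-0.96],-1],
    [[0,0,0],[0,0,-0.96],-1],
    [[0,0,0],[0,0,-0.96],-1],
    [[0,0,0],[0,0,-0.96],-1],
    [[0,0,0],[0,0,-0.96],-1],
    [[0,0,0],[0,0,-0.96],-1],
    [[0,0,0],[0,0,-0.96],-1],
    [[0,0,0],[0,0,-0.96],-1],
    [[0,0,0],[0,0,-0.96],-1],
    [[0,0,0],[0,0,-0.96],-1],
    [[0,0,0],[0,0,-0.96],-1],
    [[0,0,0],[0,0,0],-1],
    [[0,0,0],[0,0,0],-1]
  ]
}}

```text
clock: 7.55
position: [0.549, 0.155, 0.2454]
tool_rot: [-3.141, 0.0, 2.655]
force: [-0.1, -0.3, 0.5]
grip_width: 0.0854
finger_force: 0.0
```

>>> {"op": "play_rows", "data": {
  "plan": [
    [[-0.03,0.04,0.6],[0,0,0],-1],
    [[0,0,0.7],[0,0,0],-1],
    [[0,0,0.7],[0,0,0],-1],
    [[0,0,0.7],[0,0,0],-1],
    [[0,0,0.7],[0,0,0],-1],
    [[0,0,0.7],[0,0,0],-1],
    [[0,0,0.7],[0,0,0],-1],
    [[0,0,0.6],[0,0,0],-1],
    [[0,0,0.5],[0,0,0],-1],
    [[0,0,0.5],[0,0,0],-1],
    [[0,0,0.5],[0,0,0],-1],
    [[0,0,0],[0,0,0],-1],
    [[0,0,0],[0,0,0],-1]
  ]
}}

```text
clock: 9.18
position: [0.5507, 0.1556, 0.0731]
tool_rot: [3.141, 0.0, 2.658]
force: [0.1, 0.1, 0.2]
grip_width: 0.0853
finger_force: 0.0
```

>>> {"op": "play_rows", "data": {
  "plan": [
    [[0,0,0],[0,0,0],1],
    [[0,0,0],[0,0,0],1],
    [[0,0,0],[0,0,0],1],
    [[0,0,0],[0,0,0],1],
    [[0,0,0],[0,0,0],1],
    [[0,0,0],[0,0,0],1],
    [[0,0,0],[0,0,0],1],
    [[0,0,0],[0,0,0],1]
  ],
  "newtons": 40
}}

```text
clock: 10.18
position: [0.5507, 0.1555, 0.0732]
tool_rot: [3.141, 0.001, 2.658]
force: [-0.7, -0.8, 6.0]
grip_width: 0.0435
finger_force: 41.3
```

>>> {"op": "play_rows", "data": {
  "plan": [
    [[0,0,-0.2],[0,0,0],1],
    [[0,0,-0.4],[0,0,0],1],
    [[0,0,-0.6],[0,0,0],1],
    [[0,0,-0.6],[0,0,0],1],
    [[0,0,-0.6],[0,0,0],1],
    [[0,0,-0.6],[0,0,0],1],
    [[0,0,-0.6],[0,0,0],1],
    [[0,0,-0.6],[0,0,0],1],
    [[0,0,-0.4],[0,0,0],1],
    [[0,0,-0.3],[0,0,0],1],
    [[0,0,0],[0,0,0],1]
  ]
}}

```text
clock: 11.55
position: [0.5506, 0.1555, 0.1957]
tool_rot: [3.141, 0.0, 2.658]
force: [-0.7, 0.0, -4.9]
grip_width: 0.0433
finger_force: 41.7
```

>>> {"op": "play_rows", "data": {
  "plan": [
    [[-0.15,-0.325,0],[0,0,0],1],
    [[-0.295,-0.651,0],[0,0,0],1],
    [[-0.295,-0.651,0],[0,0,0],1],
    [[-0.295,-0.651,0],[0,0,0],1],
    [[-0.295,-0.651,0],[0,0,0],1],
    [[-0.295,-0.651,0],[0,0,0],1],
    [[-0.295,-0.651,0],[0,0,0],1],
    [[-0.295,-0.651,0],[0,0,0],1],
    [[-0.295,-0.651,0],[0,0,0],1],
    [[-0.295,-0.651,0],[0,0,0],1],
    [[-0.295,-0.651,0],[0,0,0],1],
    [[-0.295,-0.651,0],[0,0,0],1],
    [[-0.295,-0.651,0],[0,0,0],1],
    [[-0.295,-0.651,0],[0,0,0],1],
    [[-0.295,-0.651,0],[0,0,0],1],
    [[-0.295,-0.651,0],[0,0,0],1],
    [[-0.145,-0.325,0],[0,0,0],1]
  ]
}}

```text
clock: 13.68
position: [0.5337, -0.1313, 0.1952]
tool_rot: [-3.141, -0.0, 2.657]
force: [-0.1, -0.8, -4.1]
grip_width: 0.0434
finger_force: 41.7
```

>>> {"op": "play_rows", "data": {
  "plan": [
    [[0,0,0],[0,0,-0.487],1],
    [[0,0,0],[0,0,-0.487],1],
    [[0,0,0],[0,0,-0.487],1],
    [[0,0,0],[0,0,-0.487],1],
    [[0,0,0],[0,0,-0.487],1],
    [[0,0,0],[0,0,-0.487],1],
    [[0,0,0],[0,0,0],1],
    [[0,0,0],[0,0,0],1]
  ]
}}

```text
clock: 14.68
position: [0.5338, -0.1299, 0.1953]
tool_rot: [3.141, 0.0, 3.094]
force: [-0.0, 1.0, -4.4]
grip_width: 0.043
finger_force: 41.8
```

```bash
python3 - <<'E'
from workcell import bot, grab_frame
from h import *
s=bot.observe();print(np.round(s["position"],4),np.round(s["tool_rot"],4),s["force"])
for n in("scene","top"):
    f=grab_frame(n);np.savez(n+'1.npz',**f)
    K=f["camera_matrix"];X=f["R"]@np.r_[.534,-.13,.12]+f["t"];c=(K@X)[:2]/X[2];print(n,c)
    x,y=int(c[0]),int(c[1]);a=f["pixels"][max(y-70,0):y+70,max(0,x-66):x+66,::-1]
    o=cv2.resize(a,None,fx=3,fy=3,interpolation=3);globals()['o'+n]=cv2.resize(o,(396,420))
cv2.imwrite('pics/held.png',np.hstack([oscene,otop]))
E
```

```text
[ 0.5338 -0.1299  0.1953] [3.1415e+00 1.0000e-04 3.0945e+00] [-0.03513897  0.95592596 -4.40369986]
scene [205.35815239 192.75688228]
top [349.89253146 215.1819405 ]
```

View pics/held.png

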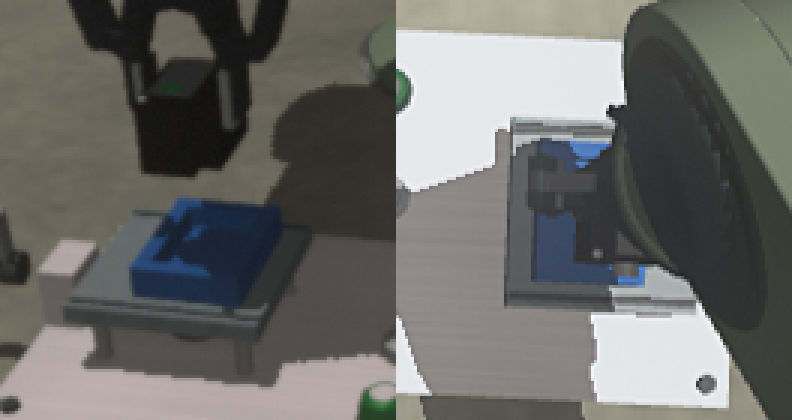

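The held housing is level at scene crop (185,120), with its cut corner at the front right, (215,165), above the tray's filled corner. I'll check the alignment in the scene camera, where the tray and the housing can be compared in one frame.

```bash
python3 - <<'E'
from h import *
f=dict(np.load('scene1.npz'));f0=dict(np.load('scene0.npz'))
yaw=-.0456;R=np.array([[np.cos(yaw),np.sin(yaw)],[-np.sin(yaw),np.cos(yaw)]])
T=np.array([.5343,-.1298])
def q(P):
    L=P.copy();L[...,:2]=(P[...,:2]-T)@R.T;return L
v,u=np.mgrid[:420,:560]
w=(u>130)&(u<280)&(v>110)&(v<280)
L=q(cloud(f0));px=f0["pixels"].astype(int);b=w&(px[...,2]>px[...,0]+40)&(np.abs(L[...,0])<.06)&(np.abs(L[...,1])<.06)
rim=b&(abs(L[...,2]-.105)<.005)
print('rim0',rim.sum(),[np.round(np.percentile(L[rim][:,i],[0.5,2,50,98,99.5])*1e3,1) for i in range(3)])
fr=b&(L[...,2]<.100)&(L[...,0]>.035);print('front',np.round(np.median(L[fr],0)*1e3,1),np.round(np.percentile(L[fr][:,1],[1,99])*1e3,1))
L=q(cloud(f));h=w&(np.abs(L[...,0])<.05)&(np.abs(L[...,1])<.05)&(L[...,2]>.155)&(L[...,2]<.215)
def st(m,n):print(n,m.sum(),[np.round(np.percentile(L[m][:,i],[2,10,50,90,98])*1e3,1) for i in range(3)])
low=h&(L[...,2]<.178);st(low&(L[...,0]>.026),'front lo');st(low&(L[...,0]<.026)&(L[...,1]>.008),'notch')
st(h&(abs(L[...,2]-np.percentile(L[h][:,2],90))<.004)&(np.abs(L[...,1])<.02),'top')
ff=low&(L[...,0]>.026);A=L[ff];print('front slope dx/dy',np.polyfit(A[:,1],A[:,0],1))
A=L[h&(L[...,0]>.028)&(L[...,1]<.008)];print('tilt',np.linalg.lstsq(np.c_[A[:,1:],np.ones(len(A))],A[:,0],rcond=None)[0])
E
```

```text
rim0 499 [array([-43. , -41.9,  11.6,  43.5,  44.5]), array([-31. , -29.6,   7. ,  35.2,  35.7]), array([100.9, 101.7, 104.1, 106. , 106.5])]
  return _methods._mean(a, axis=axis, dtype=dtype,
  ret = um.true_divide(
Traceback (most recent call last):
IndexError: index -1 is out of bounds for axis 0 with size 0
```

```bash
python3 - <<'E'
from h import *
f=dict(np.load('scene1.npz'))
yaw=-.0456;R=np.array([[np.cos(yaw),np.sin(yaw)],[-np.sin(yaw),np.cos(yaw)]])
T=np.array([.5343,-.1298])
v,u=np.mgrid[:420,:560]
w=(u>130)&(u<280)&(v>90)&(v<280)
L=cloud(f);L[...,:2]=(L[...,:2]-T)@R.T
px=f["pixels"].astype(int)
def st(m,n):
    if m.sum():print(n,m.sum(),[np.round(np.percentile(L[m][:,i],[1,5,50,95,99])*1e3,1) for i in range(3)])
b=w&(px[...,2]>px[...,0]+15)&(np.abs(L[...,0])<.06)&(np.abs(L[...,1])<.06)
st(b&(abs(L[...,2]-.104)<.005),'rim');st(b&(L[...,2]<.1)&(L[...,0]>.037),'tray front')
h=w&(np.abs(L[...,0])<.05)&(np.abs(L[...,1])<.05)&(L[...,2]>.15)&(L[...,2]<.225)
st(h,'h');low=h&(L[...,2]<.178);st(low&(L[...,0]>.026),'front lo');st(low&(L[...,0]<.026)&(L[...,1]>.006),'notch/side')
st(h&(L[...,2]>.203)&(np.abs(L[...,1])<.02),'top')
A=L[low&(L[...,0]>.026)];print('front dx/dy',np.polyfit(A[:,1],A[:,0],1),'dx/dz',np.polyfit(A[:,2],A[:,0],1))
E
```

```text
rim 633 [array([-41.2, -38.7,  14.1,  43.4,  44.5]), array([-30.8, -29. ,   5. ,  35. ,  35.9]), array([ 99.1,  99.8, 104. , 105.5, 106.2])]
tray front 280 [array([39.1, 40.2, 42.5, 44.8, 45.5]), array([-31.5, -28.5,   2.5,  33.6,  35.4]), array([83.9, 84.9, 91.9, 99. , 99.7])]
h 1416 [array([-29.7, -19.1,  16.4,  31.1,  32.1]), array([-33.8, -24.5,   4.2,  33.1,  35.8]), array([162.4, 165.2, 199.1, 218.2, 223.4])]
front lo 157 [array([27.2, 27.8, 29.7, 31.7, 32.4]), array([-21.3, -20.4,  -4.3,   9.8,  10.7]), array([162.1, 162.4, 169.9, 177.2, 177.8])]
notch/side 148 [array([-34. , -28. ,  15.1,  21.9,  23.7]), array([ 9.7, 10.2, 21.6, 22.9, 23.3]), array([161.4, 162.5, 168.9, 176.5, 177.8])]
top 351 [array([-32.8, -26.8,   6.4,  30.1,  31.2]), array([-19.2, -17.3,  -1.9,  15.3,  18.9]), array([203.2, 204.5, 206.9, 208.3, 208.8])]
front dx/dy [-0.00158606  0.02969159] dx/dz [0.01582802 0.02701176]
```

>>> {"op": "play_rows", "data": {
  "plan": [
    [[-0.04,0.05,0.2],[0,0,0],1],
    [[0,0,0.4],[0,0,0],1],
    [[0,0,0.4],[0,0,0],1],
    [[0,0,0.4],[0,0,0],1],
    [[0,0,0.3],[0,0,0],1],
    [[0,0,0.2],[0,0,0],1],
    [[0,0,0.2],[0,0,0],1],
    [[0,0,0],[0,0,0],1],
    [[0,0,0],[0,0,0],1]
  ]
}}

```text
clock: 15.9
position: [0.535, -0.1287, 0.143]
tool_rot: [-3.142, 0.0, 3.096]
force: [-0.6, -0.5, -4.4]
grip_width: 0.0436
finger_force: 41.7
```

>>> {"op": "play_rows", "data": {
  "plan": [
    [[0,0,0.08],[0,0,0],1],
    [[0,0,0.08],[0,0,0],1],
    [[0,0,0.08],[0,0,0],1],
    [[0,0,0],[0,0,0],1],
    [[0,0,0],[0,0,0],1]
  ]
}}

```text
clock: 16.52
position: [0.5349, -0.1287, 0.1368]
tool_rot: [3.142, 0.0, 3.096]
force: [0.1, -0.2, -4.2]
grip_width: 0.0432
finger_force: 41.7
```

>>> {"op": "play_rows", "data": {
  "plan": [
    [[0,0,0.06],[0,0,0],1],
    [[0,0,0.06],[0,0,0],1],
    [[0,0,0.06],[0,0,0],1],
    [[0,0,0],[0,0,0],1]
  ]
}}

```text
clock: 17.02
position: [0.5348, -0.1287, 0.1322]
tool_rot: [3.141, -0.0, 3.096]
force: [0.3, -0.2, -4.0]
grip_width: 0.0433
finger_force: 41.7
```

>>> {"op": "play_rows", "data": {
  "plan": [
    [[0,0,0.06],[0,0,0],1],
    [[0,0,0.06],[0,0,0],1],
    [[0,0,0.06],[0,0,0],1],
    [[0,0,0.06],[0,0,0],1],
    [[0,0,0],[0,0,0],1],
    [[0,0,0],[0,0,0],1]
  ]
}}

```text
clock: 17.77
position: [0.5349, -0.1287, 0.1263]
tool_rot: [3.142, 0.0, 3.096]
force: [0.4, 0.4, -3.6]
grip_width: 0.043
finger_force: 41.7
```

>>> {"op": "play_rows", "data": {
  "plan": [
    [[0,0,0.04],[0,0,0],1],
    [[0,0,0.03],[0,0,0],1],
    [[0,0,0],[0,0,0],1],
    [[0,0,0],[0,0,0],1]
  ]
}}

```text
clock: 18.27
position: [0.5349, -0.1287, 0.1246]
tool_rot: [3.142, -0.0, 3.096]
force: [-0.7, 0.3, -4.6]
grip_width: 0.0434
finger_force: 41.7
```

>>> {"op": "play_rows", "data": {
  "plan": [
    [[0,0,0.03],[0,0,0],1],
    [[0,0,0.02],[0,0,0],1],
    [[0,0,0],[0,0,0],1],
    [[0,0,0],[0,0,0],1]
  ]
}}

```text
clock: 18.77
position: [0.5349, -0.1287, 0.1242]
tool_rot: [-3.141, 0.0, 3.096]
force: [-6.4, 1.4, 17.1]
grip_width: 0.0432
finger_force: 44.3
```

>>> {"op": "play_rows", "data": {
  "plan": [
    [[0,0,-0.02],[0,0,0],1],
    [[0,0,0],[0,0,0],-1],
    [[0,0,0],[0,0,0],-1],
    [[0,0,0],[0,0,0],-1],
    [[0,0,0],[0,0,0],-1],
    [[0,0,0],[0,0,0],-1],
    [[0,0,0],[0,0,0],-1],
    [[0,0,0],[0,0,0],-1],
    [[0,0,0],[0,0,0],-1]
  ]
}}

```text
clock: 19.9
position: [0.5349, -0.1288, 0.1238]
tool_rot: [-3.142, -0.0, 3.096]
force: [-0.7, -0.0, -0.1]
grip_width: 0.0853
finger_force: 0.0
```

>>> {"op": "play_rows", "data": {
  "plan": [
    [[0,0,-0.3],[0,0,0],-1],
    [[0,0,-0.6],[0,0,0],-1],
    [[0,0,-0.8],[0,0,0],-1],
    [[0,0,-0.8],[0,0,0],-1],
    [[0,0,-0.8],[0,0,0],-1],
    [[0,0,-0.8],[0,0,0],-1],
    [[0,0,-0.5],[0,0,0],-1],
    [[0,0,0],[0,0,0],-1]
  ]
}}

```text
clock: 20.9
position: [0.5351, -0.1288, 0.2396]
tool_rot: [-3.141, 0.001, 3.096]
force: [-0.1, 0.2, -0.2]
grip_width: 0.0854
finger_force: 0.0
```

```bash
python3 - <<'E'
from workcell import bot, grab_frame
from h import *
f=grab_frame("scene");np.savez('scene2.npz',**f)
cv2.imwrite('pics/final.png',cv2.resize(f["pixels"][150:290,110:300,::-1],None,fx=4,fy=4,interpolation=3))
yaw=-.0456;R=np.array([[np.cos(yaw),np.sin(yaw)],[-np.sin(yaw),np.cos(yaw)]])
L=cloud(f);L[...,:2]=(L[...,:2]-[.5343,-.1298])@R.T
A=L[(np.abs(L[...,0])<.04)&(np.abs(L[...,1])<.022)&(np.abs(L[...,2]-.135)<.007)]
print(np.percentile(A,[2,50,98],0)*1e3,np.linalg.lstsq(np.c_[A[:,:2],np.ones(len(A))],A[:,2],rcond=None)[0])
E
```

```text
[[-30.75746942 -19.43358761 128.64626553]
 [  6.77494036   1.09057445 135.65241357]
 [ 32.4996514   21.12544048 137.8320091 ]] [-0.05132998 -0.02761941  0.1354273 ]
```

View pics/final.png

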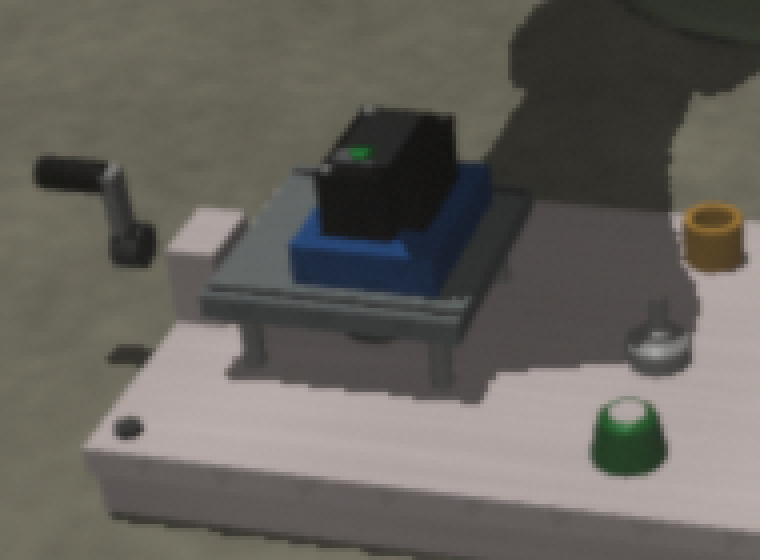

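The housing sits in the tray at crop (385,170), with its cut corner at the filled corner, (425,245). The tilt fit picked up points on the side faces, so I'll redo it on the interior of the top only.

```bash
python3 - <<'E'
from h import *
f=dict(np.load('scene2.npz'))
yaw=-.0456;R=np.array([[np.cos(yaw),np.sin(yaw)],[-np.sin(yaw),np.cos(yaw)]])
L=cloud(f);L[...,:2]=(L[...,:2]-[.5343,-.1298])@R.T
A=L[(np.abs(L[...,0]-.001)<.024)&(np.abs(L[...,1]-.001)<.012)&(np.abs(L[...,2]-.135)<.007)]
A=A[np.abs(A[:,2]-np.median(A[:,2]))<.003]
print(len(A),np.median(A,0)*1e3,np.linalg.lstsq(np.c_[A[:,:2],np.ones(len(A))],A[:,2],rcond=None)[0])
S=L[(L[...,0]>.026)&(L[...,0]<.037)&(np.abs(L[...,1])<.025)&(L[...,2]>.108)&(L[...,2]<.132)]
print(np.percentile(S,[2,50,98],0)*1e3,np.polyfit(S[:,2],S[:,0],1),np.polyfit(S[:,1],S[:,0],1))
E
```

```text
185 [  2.55354743   1.18151884 136.23777742] [-0.00482427 -0.04425211  0.13627032]
[[ 27.20623182 -19.94061117 108.52875085]
 [ 30.90203286  -3.23549962 119.47647753]
 [ 33.7834073   12.02315733 131.67776423]] [0.01951558 0.02846868] [-0.00431359  0.03079059]
```

>>> {"op": "play_rows", "data": {
  "plan": [
    [[0,0.5,0],[0,0,0],-1],
    [[0,0.9,0],[0,0,0],-1],
    [[0,0.9,0],[0,0,0],-1],
    [[0,0.9,0],[0,0,0],-1],
    [[0,0.9,0],[0,0,0],-1],
    [[0,0.9,0],[0,0,0],-1],
    [[0,0.9,0],[0,0,0],-1],
    [[0,0.9,0],[0,0,0],-1],
    [[0,0.9,0],[0,0,0],-1],
    [[0,0.9,0],[0,0,0],-1],
    [[0,0.9,0],[0,0,0],-1],
    [[0,0.5,0],[0,0,0],-1],
    [[0,0,0],[0,0,0],-1]
  ]
}}

```text
clock: 22.58
position: [0.5459, 0.1219, 0.2385]
tool_rot: [3.141, -0.001, 3.098]
force: [0.5, 0.6, 0.1]
grip_width: 0.0852
finger_force: 0.0
```

```bash
python3 - <<'E'
from workcell import grab_frame
from h import *
yaw=-.0456;R=np.array([[np.cos(yaw),np.sin(yaw)],[-np.sin(yaw),np.cos(yaw)]])
def fit(fs,z0,T=(.5353,-.1288),ya=yaw):
    B=[]
    R=np.array([[np.cos(ya),np.sin(ya)],[-np.sin(ya),np.cos(ya)]])
    for f in fs:
        L=cloud(f);L[...,:2]=(L[...,:2]-np.array(T))@R.T
        A=L[(np.abs(L[...,0])<.028)&(np.abs(L[...,1])<.018)&(np.abs(L[...,2]-z0)<.007)];B.append(A)
    A=np.vstack(B);A=A[np.abs(A[:,2]-np.median(A[:,2]))<.004]
    print(len(A),np.round(np.median(A,0)*1e3,1),np.linalg.lstsq(np.c_[A[:,:2],np.ones(len(A))],A[:,2],rcond=None)[0])
t=[grab_frame("top") for _ in range(4)];s=[grab_frame("scene") for _ in range(4)]
fit(t,.136);fit(s,.136)
fit([dict(np.load('top0.npz'))],.085,(.5502,.1555),-.48);fit([dict(np.load('scene0.npz'))],.085,(.5502,.1555),-.48)
fit([dict(np.load('scene1.npz'))],.207)
E
```

```text
2441 [ -1.7  -0.5 138.1] [-0.00748398 -0.03388978  0.13803897]
1248 [  1.9   0.4 136. ] [-0.0143123  -0.03281128  0.13600678]
551 [-0.9 -0.6 86.9] [-0.0121362  -0.02723345  0.08680218]
374 [ 1.5  0.7 85.2] [-0.0067564  -0.02951074  0.08515887]
276 [  3.8  -1.  207. ] [-0.0209712  -0.03402326  0.2069465 ]
```

The same apparent slope showed when the housing stood flat on the deck, so it comes from the top face itself. The height rose by 51 mm, which is exactly floor height, so the housing is fully seated and flat.

```bash
python3 -c "
from workcell import bot
print(bot.job_done())"
```

```text
the job is handed in; nothing more can be done
None
```

The black housing is seated in the tray's pocket, flat and square, with its cut corner at the filled corner. It has been let go and the job is handed in, and I didn't touch the crank or the other parts; the hand-in gave no verdict.

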